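# Pin the hold-down bar of the sample shaker

### The arm

A 6-joint arm with a two-finger parallel gripper is mounted at the origin on the work surface. World frame = base frame: x ahead of the robot, y to its left, z up, the work surface at z = 0. Lengths are in m, angles in rad, forces in N, time in s.
With the tool pointing down it reaches from about 0.375 to 0.975 m from the base axis. Payload 3.8 kg.
Tool frame: the origin (TCP) lies at the centre of the arm's flange, where the gripper is bolted on; the fingertips stand 173 mm ahead of it and the grasp point (between the pads) lies 155 mm ahead of it (bot.tip_reach is the distance from the TCP to the fingertips, in m); z points along the fingers, y is the line along which they close (so a half turn about z gives the same grasp; the last joint's range is limited). The gripper opens to 85 mm and grips with 20 to 120 N. Pads are 22 mm wide; open, the fingers measure 114 mm over their backs; the gripper's body (76 mm by 85 mm) begins 54 mm behind the grasp point. The pads swing forward as they close: fully open they stand 13 mm farther back than shut.
Start: joints at [-1.309, 0.264, 1.604, -0, 1.274, -0.037], TCP at [0.199, -0.645, 0.405] pointing down, gripper open.
Joint ranges: [-2.63, 2.63], [-0.94, 2.18], [0.31, 2.57], [-1.31, 4.45], [0, 2.66], [-2.55, 2.55]. Speed limits (rad/s): [2.57, 2.57, 3.14, 3.14, 3.14, 3.14].

### API

Orientations are given as a rotation vector (axis times angle).
In Python, from workcell import bot gives the robot as it stands.
- The arm moves only by the tool drive_tool, never from a script. Its arguments are lists of equal length, an entry for each row: "claw": the finger opening in mm, from 0 to 85.4; "slide": the shift along the world's x, y, z each as a share of 0.5 m, from -1 to 1, a list of three; "yaw": the turn about the world's z as a share of 180 degrees, from -1 to 1. A call has 1 to 8 rows; each row is the pose to reach, as a shift and turn from the pose commanded when the call began, turning the shorter way round; what a row does not reach only later rows make up. A row lasts 1/12 s, in which the tool goes at most 41.7 mm and 7.16 degrees, less where a joint would pass 70% of its speed; a pose out of reach is approached as far as the arm can. A call with a number of a shift or a turn outside -1 to 1 is refused whole. A call with a gripper value outside its range is refused whole. The fingers move at their own pace and stop on an object; "newtons" is the grip in N (left out, the last holds). Time passes only in rows, so rows that repeat a pose let the fingers close. It gives the time, the measured TCP pose, the force, the opening and the grip force at its end, in the units of the state.
- bot.read_state(): the state, without advancing time (a new reading comes with each control period).
- bot.read_camera(name): name is "scene" or "side" or "wrist"; returns a dict with "color" (480x640x3 uint8, red, green, blue), "depth" (480x640 float32, m along the optical axis (not along the pixel's ray), 0 where there is no reading), "mtx" (3x3 intrinsics, pixels), "eye" and "rotation" of the camera in the world. Camera axes: x right, y up, looking along -z (the intrinsics and any distortion apply to the point x, -y, -z); pixel columns grow to the right and rows downward; lengths in m; the calibration is good to about 2 mm. A picture is of the moment at which its call begins.
- bot.finish_job(): hands the job in; it is judged then, once.
The state is a dict: "time": time; "q": joint angles; "joint_vel": joint speeds; "joint_torque": joint torques, N m; "tool_pos": TCP position; "tcp_rot": TCP orientation; "wrist_force": force on the tool from outside, world axes, zero at the start; "torque": the same for the moment, N m; "width": opening from 0.0 (shut) to 1.0 (fully open); "grip_force": force on a finger pad.
Only numpy, scipy, OpenCV 4.12 (cv2) and the standard library are available. Lean on these libraries where they do the work, as an engineer would, in place of code of your own. Each camera call takes 0.05 s, during which the arm holds its last target. There are 200 camera calls.

### The job

Get the sample shaker ready to run: swing its raised hold-down bar down over the bottle caps until it rests on its stop, then take the loose lock pin that stands knob-down in the bottle rack and push it from the shaker's front side through the fork and the bar's tongue, fully home, so that the knob sits against the fork. Let go, and leave the bottles in the rack and the other things on the bench where they are.

Things in the scene. Friction and masses are not known exactly. Their poses are not given: they have to be found in the camera images.
- shaker: reciprocating bench-top shaker: fixed white housing 220 mm deep (x), 300 mm wide (y). Its aluminium platform (top at 80 mm) carries bottles, bar and fork, and has stopped anywhere in its stroke: up to 5 mm either way along y, not shown by these poses; its drive holds it against 20 N. Origin: centre of the underside; x points from its front (control panel, robot's side) to its back, z up.
- bar (a joint): hold-down bar over the bottles: aluminium plate 54 mm wide (x), 5 mm thick, then a tongue; hinged at one end about the shaker's x axis, free end towards +y. Rad: 0 = level, down on its hard stop; grows as the free end rises; starts at 0.35 to 0.65. Stiff hinge: it stays where it is left, about 2 N near its end moves it down. 0.005 rad off the stop already puts the holes 1 mm out of line.
- bar_hinge (a point): point on the bar's hinge axis, mid-width of the bar, for mid-stroke; 140 mm above the bench, at y = -120 mm of the shaker. Measured from it along the bar: plate 10 to 196 mm (top face 5 mm above the hinge's level when down; press it there), tongue to 241 mm (10 mm thick, 28 mm high, 13.5 mm hole along x at 225 mm, level with the hinge), thumb tab to 271 mm (top 14 mm above the hole's axis).
- fork (a point): centre of the hole in the outer face of the fork's front ear, for mid-stroke: the real hole is up to 5 mm off along y, to be felt for; 140 mm above the bench. Axes as the shaker's: the pin goes in along +x. Two steel ears 8 mm thick, 36 mm wide (y), tops 20 mm above the 13.5 mm holes' axis. In x from here: front ear 0 to 8 mm, tongue 10 to 20, rear ear 22 to 30. Free space before the fork.
- rack: grey plastic bottle rack, fixed to the bench: 170 mm (its x) by 46 mm (its y), 34 mm high, floor 4 mm thick; a row of four cells 37 mm by 38 mm, centres at x = -62, -21, 21 and 62 mm. Origin: centre of the underside. Three cells hold a small capped bottle, the fourth the pin; which is which varies.
- pin: loose lock pin, 70 mm long, 35 to 70 g: black square knob 18 x 18 mm, 26 mm long, then a round steel shank 12 mm across, 44 mm long, its last 4 mm tapered to 7 mm. Origin: centre of the knob's end face; z runs from knob to tip; x, y square to the knob's flats. Starts on its knob in a rack cell, tip up: knob hidden below the rim, shank in the open.
- pin_shoulder (a point): point on the pin's axis in the knob's inner face, where the shank begins, 26 mm from the pin's origin; this face meets the fork's front ear when the pin is home. Lying on the bench, the pin rests on a flat of the knob and the tip, the shank sloping about 4 degrees down to the tip; it topples when leaned more than about 15 degrees.
- pin_tip (a point): end of the shank on the pin's axis, 70 mm from the pin's origin.
- vial1: bystander: small capped sample bottle 24 mm across, 54 mm tall, in a rack cell; origin at the centre of its base
- vial2: bystander: small capped sample bottle 24 mm across, 54 mm tall, in a rack cell; origin at the centre of its base
- vial3: bystander: small capped sample bottle 24 mm across, 54 mm tall, in a rack cell; origin at the centre of its base
- cartridge1: bystander: white, grey and blue test cartridge 36 x 46 x 60 mm standing on the bench; origin at the centre of its base
- cartridge2: bystander: white, grey and blue test cartridge 36 x 46 x 60 mm standing on the bench; origin at the centre of its base
- jar: bystander: capped specimen jar 60 mm across, 59 mm tall; origin at the centre of its base
- marker: bystander: white marker pen with black cap, 127 mm long, 16 mm thick, lying along its x axis; origin under it near its middle

How it is judged:
By the outcome, as a careful person would: the job done as asked, in the order asked, and still so for the second after the job is handed in, with the robot touching nothing.
It also fails if it takes over 67 s, if anything falls off the work surface, if the arm or the gripper's body presses on something with over 40 N, if the wrist force passes 120 N, or if a joint passes its speed limit or range.

## Working session

There is one attempt and no reset: what is moved stays moved. The work goes in short steps, Python scripts to look and compute and a tool call to move; the robot and the scene stay as the last step left them, time stands still between calls to the robot, and variables do not carry over. Pictures are saved under pics/ and viewed, at most 10 in all, crops included, and the job is handed in when it is done.

Besides the shell and the picture viewer there is one more tool, called after ">>>" as name(argument=value, ...), one argument or row to a line, values as JSON. drive_tool: Moves the arm, as the interface text tells. Shift numbers are shares of 0.5 m and turn numbers shares of 180 degrees, none past 1 either way. Its arguments: {"type":"object","properties":{"claw":{"type":"array","items":{"type":"number"}},"slide":{"type":"array","items":{"type":"array","items":{"type":"number"}}},"yaw":{"type":"array","items":{"type":"number"}},"newtons":{"type":"number"}},"required":["claw","slide","yaw"]}

```bash
mkdir -p pics; cat > h.py <<'E'
import numpy as np, cv2
from workcell import bot
def shot(cam,tag):
    d=bot.read_camera(cam); np.savez(f'pics/{tag}.npz',**d)
    cv2.imwrite(f'pics/{tag}.png',d['color'][:,:,::-1]); return d
def load(tag): return dict(np.load(f'pics/{tag}.npz'))
def cloud(d):
    z=d['depth']; K=d['mtx']; v,u=np.mgrid[:480,:640]
    p=np.stack([(u-K[0,2])/K[0,0]*z,-(v-K[1,2])/K[1,1]*z,-z],-1)
    R=d['rotation']
    return p@R.T+d['eye']
E
python3 - <<'E'
from h import *
for c in ('scene','side','wrist'):
    d=shot(c,c+'0'); print(c,d['eye'].round(3),d['rotation'].round(3).tolist(),d['mtx'].round(1).tolist())
s=bot.read_state(); print(s)
E
```

```text
scene [ 1.067 -0.506  0.679] [0.85, 0.369, 0.75] [[486.0, 0.0, 315.4], [0.0, 486.0, 239.1], [0.0, 0.0, 1.0]]
side [0.222 0.692 0.627] [0.284, -1.279, -2.447] [[434.9, 0.0, 318.3], [0.0, 434.9, 233.6], [0.0, 0.0, 1.0]]
wrist [ 0.274 -0.622  0.374] [-0.267, 0.201, -1.26] [[340.1, 0.0, 319.8], [0.0, 340.1, 240.2], [0.0, 0.0, 1.0]]
{'time': 0.15, 'q': array([-1.30891288e+00,  2.64571151e-01,  1.60507506e+00,  4.23536587e-05,
        1.27371827e+00, -3.68884906e-02]), 'joint_vel': array([-1.44251051e-04, -1.36291975e-03, -4.92478066e-03,  9.55449786e-05,
        3.15007034e-04, -4.50001019e-04]), 'joint_torque': array([ 9.67768101e-04, -5.15904951e+01, -3.67958307e+01, -6.96917800e-05,
        7.99533940e-03, -1.11590847e-05]), 'tool_pos': array([ 0.19862603, -0.64482996,  0.40364583]), 'tcp_rot': array([-3.10486103e+00, -4.67284261e-01,  2.49104663e-04]), 'wrist_force': array([-0.40714181,  0.23509853, -0.70471234]), 'torque': array([ 0.01776863, -0.04787492,  0.01032082]), 'grip_force': 0.0, 'width': 1.0008663770175878}
```

View pics/scene0.png

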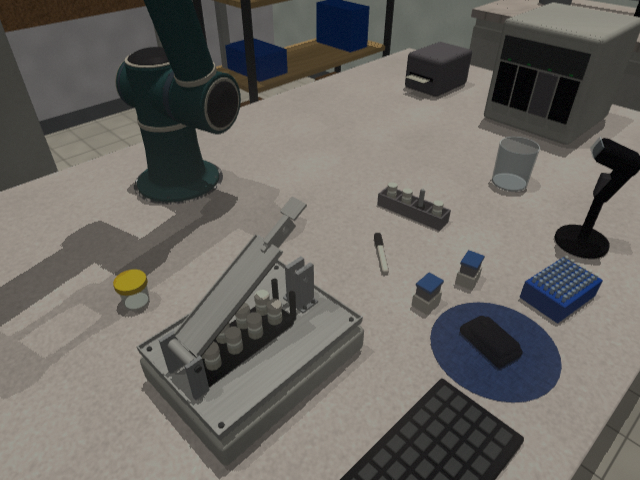

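View pics/side0.png

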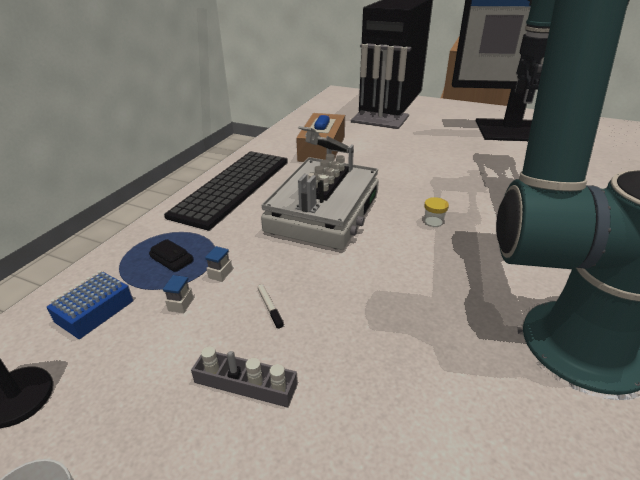

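```bash
cat >> h.py <<'E'
from scipy.spatial.transform import Rotation as Ro
def cloud(d):
    z=d['depth'].astype(float); v,u=np.mgrid[:480,:640]; 
    p=cv2.undistortPoints(np.stack([u,v],-1).reshape(-1,1,2).astype(float),d['mtx'],None).reshape(480,640,2)
    p=np.stack([p[...,0]*z,-p[...,1]*z,-z],-1)
    return p@Ro.from_rotvec(d['rotation']).as_matrix().T+d['eye']
def proj(d,P):
    c=(np.atleast_2d(P)-d['eye'])@Ro.from_rotvec(d['rotation']).as_matrix(); K=d['mtx']
    return np.c_[K[0,0]*c[:,0]/-c[:,2]+K[0,2], K[1,1]*-c[:,1]/-c[:,2]+K[1,2]]
E
python3 - <<'E'
from h import *
A={c:cloud(load(c+'0')) for c in ('scene','side')}
for c,pts in (('scene',dict(fork=(300,275),plat=(300,340),rack=(378,192),pin=(421,195),jar=(130,278),mark=(381,252),c1=(428,282),c2=(471,258),bar=(235,290),tab=(293,209),bench=(300,150))),('side',dict(fork=(305,190),plat=(330,225),rack=(196,365),pin=(232,356),jar=(435,204),bench=(350,330)))):
    for k,(u,v) in pts.items(): print(c,k,A[c][v,u].round(4))
P=np.concatenate([a.reshape(-1,3) for a in A.values()]); P=P[np.abs(P).max(1)<1.2]
np.save('pics/P.npy',P)
def rect(Q):
    (c,s,a)=cv2.minAreaRect((Q[:,:2]*1000).astype(np.float32)); print(len(Q),np.round(c,1),np.round(s,1),round(a,2))
for n,c in A.items():
    Q=c.reshape(-1,3); print(n); 
    pl=c[340,300] if n=='scene' else c[225,330]
    m=(np.hypot(*(Q-pl)[:,:2].T)<.35)&(abs(Q[:,2]-.08)<.004); rect(Q[m])
    m=(np.hypot(*(Q-pl)[:,:2].T)<.35)&(abs(Q[:,2]-.045)<.03); rect(Q[m])
    pl=c[195,421] if n=='scene' else c[356,232]
    m=(np.hypot(*(Q-pl)[:,:2].T)<.15)&(abs(Q[:,2]-.034)<.003); rect(Q[m])
    m=(np.hypot(*(Q-pl)[:,:2].T)<.15)&(abs(Q[:,2]-.025)<.015); rect(Q[m])
    m=(np.hypot(*(Q-pl)[:,:2].T)<.15)&(abs(Q[:,2]-.07)<.009); rect(Q[m]); print(np.median(Q[m],0),Q[m][:,2].max())
    m=(np.hypot(*(Q-pl)[:,:2].T)<.15)&(abs(Q[:,2]-.057)<.003)
E
```

```text
scene fork [ 0.6345 -0.1305  0.155 ]
scene plat [ 0.6843 -0.1783  0.0796]
scene rack [ 0.4117  0.3375 -0.0008]
scene pin [0.549  0.3223 0.0611]
scene jar [ 1.0673 -0.506   0.6791]
scene mark [0.5831 0.1456 0.0121]
scene c1 [0.7343 0.095  0.0599]
scene c2 [0.752  0.2111 0.0601]
scene bar [ 0.6305 -0.2491  0.1992]
scene tab [ 0.6225 -0.1293  0.2761]
scene bench [0.107  0.3433 0.0017]
side fork [ 0.6242 -0.1223  0.1245]
side plat [ 0.5443 -0.0859  0.0679]
side rack [0.607  0.3449 0.033 ]
side pin [0.5405 0.3293 0.0705]
side jar [ 0.3424 -0.2916  0.0589]
side bench [ 0.4079  0.1396 -0.0005]
scene
9920 [ 623.9 -224.6] [212.7 290.9] 1.8
18514 [ 702.7 -145.9] [624.2 505.5] 62.21
315 [530.2 321.6] [172.   52.8] 8.73
1226 [539.8 259.6] [172.1 178.2] 8.73
28 [548.5 324.2] [10.1 12.4] 57.77
[0.5496532  0.32339933 0.06934683] 0.0749900987131612
side
2897 [ 621.4 -226.1] [211.3 297.5] 1.87
4471 [ 653.4 -116.6] [656.5 475.4] 65.13
672 [528.5 322.7] [171.4  48.8] 7.46
2521 [535.9 263.4] [171.5 169.2] 7.28
63 [544.6 327.7] [11.5  9.3] 38.13
[0.54404793 0.32813821 0.06956316] 0.07608988185849808
```

```bash
python3 - <<'E'
from h import *
for n in('scene','side'):
    Q=cloud(load(n+'0')).reshape(-1,3)
    a=np.deg2rad(1.83); R=np.array([[np.cos(a),np.sin(a)],[-np.sin(a),np.cos(a)]])
    L=Q.copy(); L[:,:2]=(Q[:,:2]-[.6225,-.2255])@R.T
    m=(abs(L[:,0])<.05)&(abs(L[:,1]-.105)<.04)&(abs(L[:,2]-.145)<.014)
    F=L[m]; print(n,m.sum(),F.min(0).round(4),F.max(0).round(4),np.percentile(F,[3,97],axis=0).round(4).tolist())
    t=F[abs(F[:,2]-.158)<.003]; print('top',len(t),t.min(0).round(4),t.max(0).round(4))
    h=np.histogram(F[:,0],np.arange(-.05,.05,.002)); print([(round(x*1000),int(k)) for x,k in zip(h[1],h[0]) if k])
    b=L[(abs(L[:,0])<.03)&(L[:,1]>-.09)&(L[:,1]<.05)&(L[:,2]>.15)]
    th=np.polyfit(b[:,1],b[:,2],1); print('bar',th,np.arctan(th[0]),b[:,0].min(),b[:,0].max())
    s=L[(abs(L[:,0])<.16)&(abs(L[:,1])<.2)&(abs(L[:,2]-.03)<.02)]; print('housing',len(s),s.min(0).round(4),s.max(0).round(4))
    o=cv2.imread(f'pics/{n}0.png'); 
    c=(o[180:340,200:340] if n=='scene' else o[120:250,250:400])
    cv2.imwrite(f'pics/crop_{n}.png',cv2.resize(c,None,fx=3.5,fy=3.5,interpolation=cv2.INTER_CUBIC))
E
```

```text
scene 535 [-0.0255  0.065   0.131 ] [0.0279 0.1247 0.159 ] [[-0.018, 0.0664, 0.1319], [0.0236, 0.1224, 0.1587]]
top 112 [-0.0143  0.0868  0.155 ] [0.017  0.1243 0.159 ]
[(-26, 1), (-24, 5), (-22, 5), (-20, 6), (-18, 6), (-16, 10), (-14, 16), (-12, 21), (-10, 15), (-8, 99), (-6, 49), (6, 6), (8, 16), (10, 30), (12, 21), (14, 126), (16, 74), (18, 6), (20, 2), (22, 7), (24, 12), (26, 2)]
bar [0.57071078 0.21294441] 0.5186048402936689 -0.027214470322995423 0.029781959144737524
housing 2673 [-0.1004 -0.149   0.0101] [0.1124 0.1508 0.05  ]
side 233 [-0.0268  0.0659  0.1311] [0.0144 0.1265 0.159 ] [[-0.023, 0.0707, 0.1319], [0.0133, 0.1246, 0.1587]]
top 42 [-0.0169  0.0856  0.1555] [0.014 0.124 0.159]
[(-28, 2), (-26, 3), (-24, 4), (-22, 4), (-20, 2), (-18, 29), (-16, 43), (-14, 13), (-12, 12), (-10, 12), (4, 19), (6, 47), (8, 17), (10, 13), (12, 11), (14, 2)]
bar [0.59217839 0.20707209] 0.5346484627006896 -0.029691409662777755 0.025497184478693022
housing 1449 [-0.1278 -0.1432  0.0101] [0.1083 0.1548 0.0499]
```

View pics/crop_scene.png

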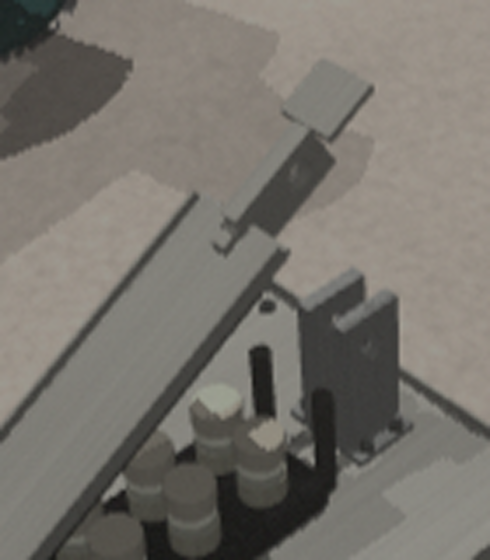

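>>> drive_tool(
  claw=[0,0,0,0,0,0,0,0],
  slide=[
    [0.42,0.45,0.06],
    [0.42,0.45,0.06],
    [0.42,0.45,0.06],
    [0.42,0.45,0.06],
    [0.42,0.45,0.06],
    [0.42,0.45,0.06],
    [0.42,0.45,0.06],
    [0.42,0.45,0.06],
  ],
  yaw=[-0.085,-0.085,-0.085,-0.085,-0.085,-0.085,-0.085,-0.085],
  newtons=30,
)

```text
time: 0.82
tool_pos: [0.4113, -0.4166, 0.4351]
tcp_rot: [-3.14, -0.054, -0.003]
wrist_force: [-0.1, -0.5, 0.5]
width: -0.004
grip_force: 0.0
```

>>> drive_tool(
  claw=[0,0,0,0,0,0,0,0],
  slide=[
    [0.424,0.449,0],
    [0.424,0.449,0],
    [0.424,0.449,0],
    [0.424,0.449,0],
    [0.424,0.449,0],
    [0.424,0.449,0],
    [0.424,0.449,0],
    [0.424,0.449,0],
  ],
  yaw=[0,0,0,0,0,0,0,0],
)

```text
time: 1.48
tool_pos: [0.6233, -0.1916, 0.4342]
tcp_rot: [-3.139, -0.055, -0.002]
wrist_force: [-1.1, -1.2, -0.2]
width: 0.001
grip_force: 0.0
```

```bash
python3 - <<'E'
from h import *
s=bot.read_state(); print(s['tool_pos'],s['q'].round(2),s['wrist_force'])
a=cv2.imread('pics/side0.png')
d=shot('side','side1'); w=shot('wrist','wrist1')
cv2.imwrite('pics/v1.png',np.hstack([cv2.resize(d['color'][60:260,240:420,::-1],(400,444)),cv2.resize(w['color'][:,:,::-1],(400,444))]))
E
```

```text
[ 0.62326437 -0.19160172  0.43416308] [-0.34  0.2   1.62  0.    1.31  1.2 ] [-1.060254   -1.23542796 -0.22556489]
```

View pics/v1.png

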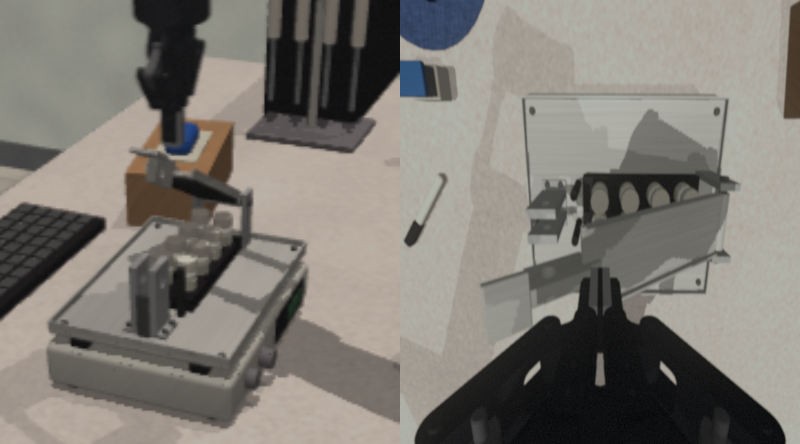

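>>> drive_tool(
  claw=[0,0,0,0,0,0,0,0],
  slide=[
    [0,0,-0.04],
    [0,0,-0.065],
    [0,0,-0.09],
    [0,0,-0.115],
    [0,0,-0.14],
    [0,0,-0.165],
    [0,0,-0.19],
    [0,0,-0.21],
  ],
  yaw=[0,0,0,0,0,0,0,0],
)

```text
time: 2.25
tool_pos: [0.6203, -0.1957, 0.3279]
tcp_rot: [-3.141, -0.049, 0.002]
wrist_force: [0.0, 2.2, 1.9]
width: -0.005
grip_force: 1.0
```

>>> drive_tool(
  claw=[0,0,0,0,0,0,0,0],
  slide=[
    [0,0,-0.003],
    [0,0,-0.006],
    [0,0,-0.009],
    [0,0,-0.012],
    [0,0,-0.015],
    [0,0,-0.018],
    [0,0,-0.02],
    [0,0,-0.02],
  ],
  yaw=[0,0,0,0,0,0,0,0],
)

```text
time: 2.92
tool_pos: [0.6208, -0.1956, 0.3198]
tcp_rot: [3.141, 0.05, 0.001]
wrist_force: [0.3, 0.1, 0.8]
width: 0.002
grip_force: 0.4
```

>>> drive_tool(
  claw=[0,0,0,0,0,0],
  slide=[
    [0,0,-0.002],
    [0,0,-0.004],
    [0,0,-0.006],
    [0,0,-0.006],
    [0,0,-0.006],
    [0,0,-0.006],
  ],
  yaw=[0,0,0,0,0,0],
)

```text
time: 3.42
tool_pos: [0.6208, -0.1955, 0.3184]
tcp_rot: [3.141, 0.05, 0.001]
wrist_force: [-3.5, 2.2, 8.7]
width: -0.001
grip_force: 4.1
```

>>> drive_tool(
  claw=[0,0,0,0,0,0],
  slide=[
    [0,0,-0.002],
    [0,0,-0.004],
    [0,0,-0.004],
    [0,0,-0.004],
    [0,0,-0.004],
    [0,0,-0.004],
  ],
  yaw=[0,0,0,0,0,0],
)

```text
time: 3.92
tool_pos: [0.6208, -0.1955, 0.3182]
tcp_rot: [3.141, 0.05, 0.002]
wrist_force: [-5.6, 3.2, 16.3]
width: -0.0
grip_force: 7.9
```

>>> drive_tool(
  claw=[0,0,0,0],
  slide=[
    [0,0,0.08],
    [-0.04,0.06,0.16],
    [-0.1,0.16,0.18],
    [-0.1,0.16,0.18],
  ],
  yaw=[0,0,0,0],
)

```text
time: 4.25
tool_pos: [0.5704, -0.1146, 0.4078]
tcp_rot: [3.141, 0.048, 0.007]
wrist_force: [-0.5, 0.5, -0.9]
width: -0.001
grip_force: 0.0
```

```bash
python3 - <<'E'
from h import *
s=bot.read_state(); print(s['tool_pos'],s['wrist_force'])
d=shot('wrist','wrist2'); sc=shot('scene','scene2')
for n,d in(('wrist',d),('scene',sc)):
    Q=cloud(d).reshape(-1,3)
    a=np.deg2rad(1.83); R=np.array([[np.cos(a),np.sin(a)],[-np.sin(a),np.cos(a)]])
    L=Q.copy(); L[:,:2]=(Q[:,:2]-[.6225,-.2255])@R.T
    t=L[(abs(L[:,0])<.03)&(abs(L[:,1]-.105)<.04)&(abs(L[:,2]-.159)<.003)]; print(n,'fork top',len(t),t.min(0).round(4),t.max(0).round(4))
    b=L[(abs(L[:,0])<.025)&(L[:,1]>-.09)&(L[:,1]<.06)&(abs(L[:,2]-.145)<.015)]
    th=np.polyfit(b[:,1],b[:,2],1); print('bar',th,b[:,2].mean(),b[:,0].min(),b[:,0].max())
p=[proj(load('wrist2'),[.6042,-.1210,.14])]; print(p)
cv2.imwrite('pics/v2.png',cv2.resize(load('wrist2')['color'][:,:,::-1],None,fx=1.2,fy=1.2))
E
```

```text
[ 0.57040551 -0.1145848   0.40782506] [-0.46787112  0.53491305 -0.90260697]
wrist fork top 1662 [-0.0159  0.0735  0.156 ] [0.0141 0.1449 0.162 ]
bar [0.00100229 0.14615121] 0.1461361599482752 -0.024996098346822662 0.024721421776949984
scene fork top 206 [-0.0151  0.0869  0.156 ] [0.0172 0.1246 0.1619]
bar [0.00027235 0.14451143] 0.14450618288535394 -0.024996869285520484 0.024981184848121767
[array([[330.30746582, 198.92755483]])]
```

View pics/v2.png

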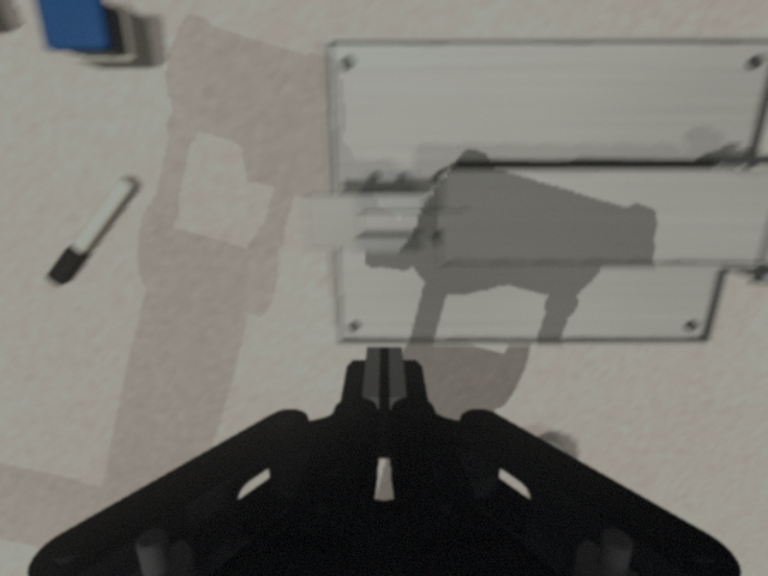

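>>> drive_tool(
  claw=[50,50,50,50,50,50,50,50],
  slide=[
    [-0.036,0.66,0],
    [-0.036,0.66,0],
    [-0.036,0.66,0],
    [-0.036,0.66,0],
    [-0.036,0.66,0],
    [-0.036,0.66,0],
    [-0.036,0.66,0],
    [-0.036,0.66,0],
  ],
  yaw=[0.033,0.033,0.033,0.033,0.033,0.033,0.033,0.033],
)

```text
time: 5.02
tool_pos: [0.5527, 0.2163, 0.404]
tcp_rot: [3.134, 0.213, 0.0]
wrist_force: [0.8, -0.3, -0.4]
width: 0.584
grip_force: 0.0
```

>>> drive_tool(
  claw=[50,50,50,50,50,50],
  slide=[
    [-0.01,0.1,0],
    [-0.012,0.17,-0.04],
    [-0.012,0.223,-0.08],
    [-0.012,0.223,-0.12],
    [-0.012,0.223,-0.12],
    [-0.012,0.223,-0.12],
  ],
  yaw=[0,0,0,0,0,0],
)

```text
time: 5.52
tool_pos: [0.5463, 0.3256, 0.3421]
tcp_rot: [3.132, 0.214, -0.006]
wrist_force: [0.1, -1.0, -0.4]
width: 0.581
grip_force: 0.0
```

```bash
python3 - <<'E'
from h import *
s=bot.read_state(); print(s['tool_pos'],s['tcp_rot'],s['q'].round(2),s['width'])
d=shot('wrist','wrist3'); Q=cloud(d).reshape(-1,3)
m=(np.hypot(*(Q[:,:2]-[.547,.3258]).T)<.02)&(abs(Q[:,2]-.07)<.008); print(m.sum(),np.median(Q[m],0),Q[m].min(0),Q[m].max(0))
print(proj(d,[[.547,.3258,.074],[.547,.3258,.034]]))
S=bot.read_state()['tool_pos']; print(proj(d,[S-[0,0,.173],S-[0,0,.155]]))
cv2.imwrite('pics/v3.png',cv2.resize(d['color'][:,:,::-1],None,fx=1.2,fy=1.2))
E
```

```text
[0.54633278 0.32559497 0.34214742] [ 3.13166422  0.21361893 -0.00647683] [ 0.5   0.24  1.76 -0.    1.15  1.93] 0.5813350609456347
239 [0.54778974 0.32772616 0.07332731] [0.54041615 0.32181095 0.06207406] [0.5517257  0.33320688 0.07656698]
[[318.94266972 239.87474322]
 [318.99744163 225.2295726 ]]
[[319.76465506 304.72738802]
 [319.81390005 326.06166082]]
```

View pics/v3.png

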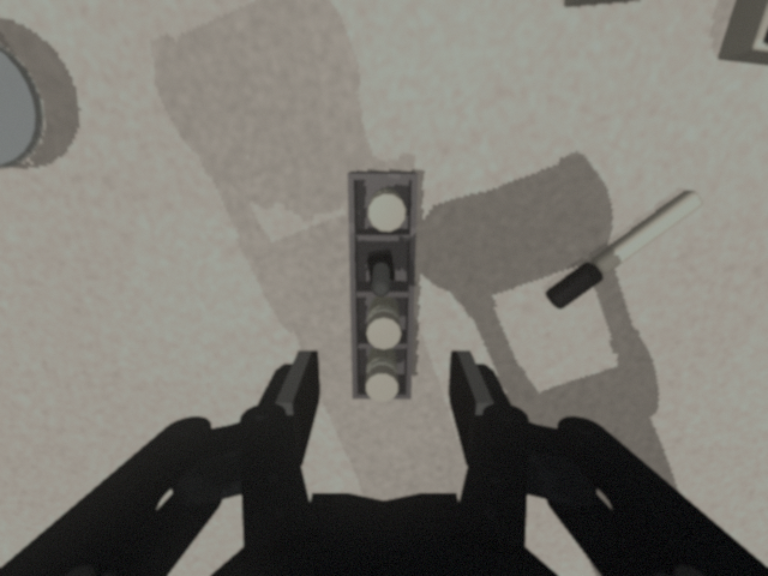

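>>> drive_tool(
  claw=[50,50,50,50,50,50],
  slide=[
    [0.001,0.002,-0.08],
    [0.001,0.002,-0.16],
    [0.001,0.002,-0.22],
    [0.001,0.002,-0.25],
    [0.001,0.002,-0.25],
    [0.001,0.002,-0.25],
  ],
  yaw=[0,0,0,0,0,0],
)

```text
time: 6.07
tool_pos: [0.5481, 0.3259, 0.2205]
tcp_rot: [-3.135, -0.21, -0.001]
wrist_force: [-0.2, 0.0, 1.5]
width: 0.584
grip_force: 0.0
```

>>> drive_tool(
  claw=[0,0,0,0,0,0,0,0],
  slide=[
    [0,0,0],
    [0,0,0],
    [0,0,0],
    [0,0,0],
    [0,0,0],
    [0,0,0],
    [0,0,0],
    [0,0,0],
  ],
  yaw=[0,0,0,0,0,0,0,0],
  newtons=30,
)

```text
time: 6.73
tool_pos: [0.5484, 0.3274, 0.2224]
tcp_rot: [-3.133, -0.213, -0.007]
wrist_force: [-0.2, -0.9, 6.4]
width: 0.128
grip_force: 29.5
```

>>> drive_tool(
  claw=[0,0,0,0,0,0],
  slide=[
    [0,0,0.02],
    [0,0,0.06],
    [0,0,0.12],
    [0,0,0.18],
    [0,0,0.18],
    [0,0,0.18],
  ],
  yaw=[0,0,0,0,0,0],
)

```text
time: 7.23
tool_pos: [0.5481, 0.3276, 0.3135]
tcp_rot: [-3.132, -0.213, -0.009]
wrist_force: [-0.3, -0.1, -0.8]
width: 0.119
grip_force: 29.4
```

```bash
python3 - <<'E'
from h import *
s=bot.read_state(); print(s['tool_pos'],s['wrist_force'],s['width'],s['grip_force'])
d=shot('wrist','wrist4'); e=shot('side','side4'); f=shot('scene','scene4')
a=cv2.resize(d['color'][150:400,200:440,::-1],(380,400)); u,v=proj(e,s['tool_pos']-[0,0,.18])[0].astype(int); print(u,v)
b=cv2.resize(e['color'][v-70:v+70,u-66:u+66,::-1],(380,400))
cv2.imwrite('pics/v4.png',np.hstack([a,b]))
E
```

```text
[0.54813309 0.32756167 0.31348731] [-0.25310822 -0.11356382 -0.78611981] 0.11932449770728785 29.441757719687303
223 326
```

View pics/v4.png

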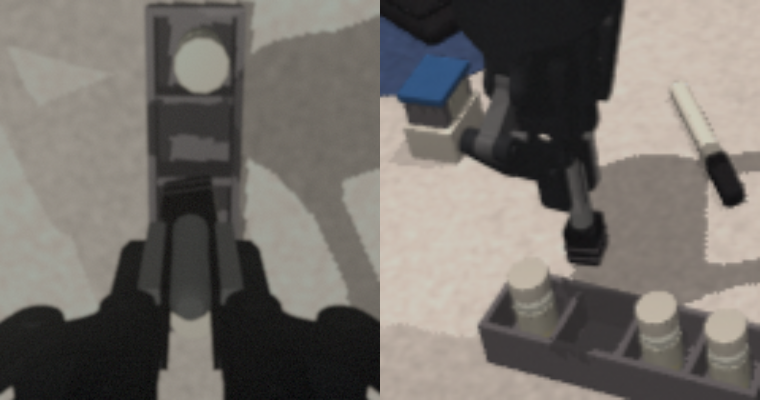

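>>> drive_tool(
  claw=[0,0,0,0,0,0,0,0],
  slide=[
    [-0.176,-0.596,0],
    [-0.176,-0.596,0],
    [-0.176,-0.596,0],
    [-0.176,-0.596,0],
    [-0.176,-0.596,0],
    [-0.176,-0.596,0],
    [-0.176,-0.596,0],
    [-0.176,-0.596,0],
  ],
  yaw=[-0.033,-0.033,-0.033,-0.033,-0.033,-0.033,-0.033,-0.033],
)

```text
time: 8.05
tool_pos: [0.4565, 0.0258, 0.3075]
tcp_rot: [3.14, 0.047, -0.008]
wrist_force: [-0.4, 0.3, -0.8]
width: 0.128
grip_force: 29.6
```

>>> drive_tool(
  claw=[0,0,0,0,0,0,0,0],
  slide=[
    [0,0,-0.06],
    [0,0,-0.12],
    [0,0,-0.15],
    [0,0,-0.165],
    [0,0,-0.175],
    [0,0,-0.18],
    [0,0,-0.18],
    [0,0,-0.18],
  ],
  yaw=[0,0,0,0,0,0,0,0],
)

```text
time: 8.72
tool_pos: [0.4598, 0.0291, 0.2205]
tcp_rot: [-3.141, -0.051, -0.002]
wrist_force: [0.8, -0.1, 0.2]
width: 0.122
grip_force: 29.6
```

>>> drive_tool(
  claw=[0,0,0,0],
  slide=[
    [0,0,-0.002],
    [0,0,-0.004],
    [0,0,-0.005],
    [0,0,-0.005],
  ],
  yaw=[0,0,0,0],
)

```text
time: 9.05
tool_pos: [0.4599, 0.029, 0.2184]
tcp_rot: [-3.141, -0.05, -0.003]
wrist_force: [-0.7, -0.4, 4.7]
width: 0.123
grip_force: 30.1
```

```bash
python3 - <<'E'
from h import *
d=shot('wrist','wrist5'); e=shot('side','side5'); f=shot('scene','scene5')
s=bot.read_state(); print(s['tool_pos'],s['wrist_force'])
t=[]
for D,r in((d,90),(e,60),(f,45)):
    u,v=proj(D,s['tool_pos']-[0,0,.19])[0].astype(int); t.append(cv2.resize(D['color'][max(v-r,0):v+r,u-r:u+r,::-1],(260,260),interpolation=cv2.INTER_CUBIC))
cv2.imwrite('pics/v5.png',np.hstack(t))
E
```

```text
[0.45991368 0.0289776  0.21836087] [-0.66381033 -0.26087049  4.82316696]
```

View pics/v5.png

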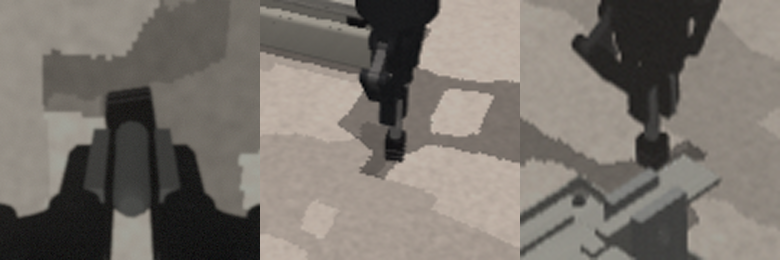

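>>> drive_tool(
  claw=[50,50,50,50,50,50,50,50],
  slide=[
    [0,0,0],
    [0,0,0],
    [0,0,0],
    [0,0,0],
    [-0.02,0,0.01],
    [-0.05,0,0.02],
    [-0.08,0,0.024],
    [-0.09,0,0.024],
  ],
  yaw=[0,0,0,0,0,0,0,0],
)

```text
time: 9.87
tool_pos: [0.4125, 0.0289, 0.2288]
tcp_rot: [-3.141, -0.05, 0.003]
wrist_force: [0.6, 0.8, -0.5]
width: 0.586
grip_force: 0.0
```

```bash
python3 - <<'E'
from h import *
d=shot('wrist','wrist6'); e=shot('side','side6'); f=shot('scene','scene6')
s=bot.read_state(); print(s['tool_pos'],s['width'])
t=[]
for D in (d,e,f):
    Q=cloud(D).reshape(-1,3); m=(np.hypot(*(Q[:,:2]-[.46,.029]).T)<.02)&(abs(Q[:,2]-.055)<.012); print(m.sum(),np.median(Q[m],0).round(4),Q[m].min(0).round(4),Q[m].max(0).round(4))
E
```

```text
[0.41416835 0.0289021  0.22908795] 0.5849891609010041
294 [0.4621 0.0293 0.0577] [0.451  0.0231 0.0431] [0.4634 0.0347 0.067 ]
55 [0.4563 0.0317 0.0547] [0.4507 0.0282 0.0435] [0.4629 0.0358 0.066 ]
48 [0.4629 0.0251 0.0544] [0.4549 0.0209 0.0439] [0.4665 0.031  0.0668]
```

>>> drive_tool(
  claw=[0,0,0,0,0,0,0,0],
  slide=[
    [0,0,0],
    [0,0,0],
    [0,0,0],
    [0,0,0],
    [0,0,0],
    [0.02,0,0],
    [0.04,0,0],
    [0.05,0,0],
  ],
  yaw=[0,0,0,0,0,0,0,0],
)

```text
time: 10.68
tool_pos: [0.4412, 0.0289, 0.2297]
tcp_rot: [3.141, 0.05, 0.004]
wrist_force: [1.2, -0.7, -0.3]
width: 0.004
grip_force: 0.1
```

>>> drive_tool(
  claw=[0,0,0,0,0,0,0,0],
  slide=[
    [0.01,0,0],
    [0.02,0,0],
    [0.03,0,0],
    [0.04,0,0],
    [0.05,0,0],
    [0.06,0,0],
    [0.065,0,0],
    [0.065,0,0],
  ],
  yaw=[0,0,0,0,0,0,0,0],
)

```text
time: 11.35
tool_pos: [0.4724, 0.0289, 0.2293]
tcp_rot: [3.141, 0.05, 0.001]
wrist_force: [0.6, -0.5, 0.8]
width: -0.003
grip_force: 0.0
```

>>> drive_tool(
  claw=[40,40,40,40],
  slide=[
    [-0.04,0,0.08],
    [-0.04,0,0.12],
    [-0.04,0,0.12],
    [-0.04,0,0.12],
  ],
  yaw=[0,0,0,0],
)

```text
time: 11.68
tool_pos: [0.4523, 0.0289, 0.2906]
tcp_rot: [3.141, 0.05, 0.006]
wrist_force: [-1.0, -0.8, -0.6]
width: 0.467
grip_force: 0.0
```

```bash
python3 - <<'E'
from h import *
d=shot('wrist','wrist7'); e=shot('side','side7'); f=shot('scene','scene7')
s=bot.read_state(); print(s['tool_pos'],s['tcp_rot'],s['width'])
for D in (d,e,f):
    Q=cloud(D).reshape(-1,3); m=(abs(Q[:,0]-.5)<.08)&(abs(Q[:,1]-.03)<.07)&(Q[:,2]>.007)&(Q[:,2]<.03)
    k=m&(Q[:,2]>.0135); 
    print(m.sum(),cv2.minAreaRect((Q[m][:,:2]*1000).astype(np.float32)),Q[m][:,2].max(),'knob',k.sum(),cv2.minAreaRect((Q[k][:,:2]*1000).astype(np.float32)) if k.sum()>3 else '')
cv2.imwrite('pics/v7.png',d['color'][:,:,::-1])
E
```

```text
[0.45107916 0.02892648 0.28823212] [-3.14115620e+00 -4.99585065e-02  2.51911577e-03] 0.46849724992739866
1949 ((505.042236328125, 38.48009490966797), (69.25379180908203, 18.359760284423828), 11.168298721313477) 0.02255268948802125 knob 1337 ((503.1946105957031, 38.19702911376953), (65.4773941040039, 18.331995010375977), 11.372818946838379)
201 ((503.6495361328125, 37.44361114501953), (68.03285217285156, 21.548137664794922), 12.171605110168457) 0.020728882329177023 knob 94 ((490.35882568359375, 34.54069519042969), (39.50731658935547, 21.558942794799805), 12.048736572265625)
98 ((507.39715576171875, 37.352882385253906), (70.4283447265625, 19.401405334472656), 13.092284202575684) 0.021708313284782066 knob 51 ((500.9495849609375, 35.8533935546875), (55.67747116088867, 19.401405334472656), 13.09228515625)
```

View pics/v7.png

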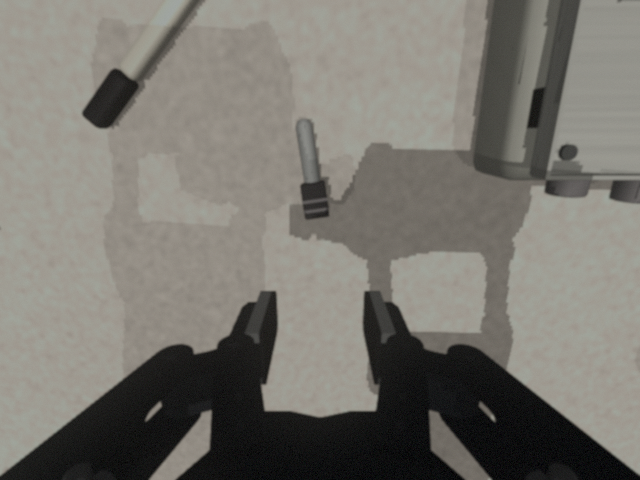

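>>> drive_tool(
  claw=[40,40,40,40,40,40,40,40],
  slide=[
    [0.058,0.008,0],
    [0.058,0.008,-0.04],
    [0.058,0.008,-0.1],
    [0.058,0.008,-0.16],
    [0.058,0.008,-0.2],
    [0.058,0.008,-0.22],
    [0.058,0.008,-0.228],
    [0.058,0.008,-0.228],
  ],
  yaw=[0.055,0.055,0.055,0.055,0.055,0.055,0.055,0.055],
)

```text
time: 12.5
tool_pos: [0.4801, 0.0329, 0.174]
tcp_rot: [-3.125, -0.321, 0.004]
wrist_force: [-0.4, -0.3, 0.2]
width: 0.468
grip_force: 0.0
```

```bash
python3 - <<'E'
from h import *
d=shot('wrist','wrist8'); s=bot.read_state(); print(s['tool_pos'],s['tcp_rot'],s['wrist_force'])
f=shot('scene','scene8')
u,v=proj(f,[.49,.034,.01])[0].astype(int); print(u,v)
cv2.imwrite('pics/v8.png',np.hstack([cv2.resize(d['color'][180:380,220:420,::-1],(400,400)),cv2.resize(f['color'][v-40:v+40,u-40:u+40,::-1],(400,400),interpolation=cv2.INTER_CUBIC)]))
E
```

```text
[0.48084422 0.0328951  0.17517932] [-3.12513983e+00 -3.20589668e-01  6.26742730e-04] [-0.82669151 -0.31116058  0.26514162]
313 255
```

View pics/v8.png

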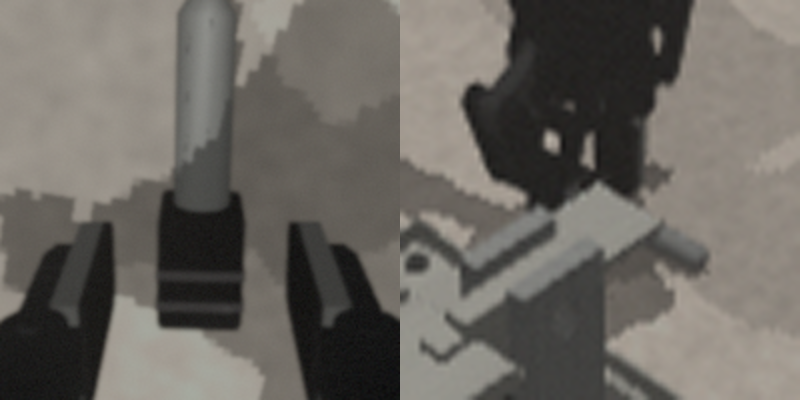

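>>> drive_tool(
  claw=[0,0,0,0,0,0,0,0],
  slide=[
    [0,0,0],
    [0,0,0],
    [0,0,0],
    [0,0,0],
    [0,0,0],
    [0,0,0],
    [0,0,0.04],
    [0,0,0.08],
  ],
  yaw=[0,0,0,0,0,0,0,0],
  newtons=30,
)

```text
time: 13.27
tool_pos: [0.4795, 0.0329, 0.2145]
tcp_rot: [-3.125, -0.321, 0.006]
wrist_force: [2.0, 0.1, -0.5]
width: 0.201
grip_force: 33.4
```

>>> drive_tool(
  claw=[0,0,0,0,0,0],
  slide=[
    [0,-0.06,0.08],
    [0,-0.12,0.16],
    [0,-0.2,0.2],
    [0,-0.2,0.2],
    [0,-0.2,0.2],
    [0,-0.2,0.2],
  ],
  yaw=[-0.055,-0.055,-0.055,-0.055,-0.055,-0.055],
)

```text
time: 13.77
tool_pos: [0.4807, -0.0677, 0.3158]
tcp_rot: [-3.141, -0.046, -0.003]
wrist_force: [-0.4, -0.2, -0.7]
width: 0.197
grip_force: 33.4
```

```bash
cat > meas.py <<'E'
from h import *
import sys
tag=sys.argv[1]
s=bot.read_state(); T=s['tool_pos']; print(T.round(4),s['tcp_rot'].round(4),s['wrist_force'].round(1),s['width'])
for n in('scene','side','wrist'):
    D=shot(n,n+tag); Q=cloud(D).reshape(-1,3)
    # shank points: ahead of the tool, below
    L=Q-T; m=(L[:,0]>.016)&(L[:,0]<.062)&(abs(L[:,1])<.02)&(abs(L[:,2]+.166)<.02)
    S=L[m]
    if m.sum()<12: print(n,m.sum()); continue
    py=np.polyfit(S[:,0],S[:,1],1); pz=np.polyfit(S[:,0],S[:,2],1)
    print(n,m.sum(),'x',S[:,0].min().round(4),np.percentile(S[:,0],99).round(4),'y@20,55',np.polyval(py,[.02,.055]).round(4),'z',np.polyval(pz,[.02,.055]).round(4),'ymm',S[:,1].min().round(4),S[:,1].max().round(4))
E
python3 meas.py 9
```

```text
[ 0.4807 -0.0677  0.3158] [-3.1411e+00 -4.6200e-02 -2.5000e-03] [-0.4 -0.2 -0.7] 0.1974036677174433
scene 165 x 0.0161 0.0611 y@20,55 [-0.003  -0.0013] z [-0.1641 -0.1687] ymm -0.0096 0.0067
side 97 x 0.0165 0.0562 y@20,55 [0.0036 0.0047] z [-0.1678 -0.1706] ymm -0.0029 0.0086
wrist 2742 x 0.016 0.0567 y@20,55 [0.0023 0.0031] z [-0.1647 -0.1681] ymm -0.0038 0.0089
```

>>> drive_tool(
  claw=[0,0,0,0,0],
  slide=[
    [0.05,-0.06,-0.01],
    [0.098,-0.11,-0.016],
    [0.098,-0.11,-0.016],
    [0.098,-0.11,-0.016],
    [0.098,-0.11,-0.016],
  ],
  yaw=[0,0,0,0,0],
)

```text
time: 14.33
tool_pos: [0.529, -0.121, 0.3054]
tcp_rot: [-3.14, -0.051, 0.006]
wrist_force: [0.6, -0.2, -1.5]
width: 0.2
grip_force: 33.3
```

```bash
python3 meas.py 10; python3 - <<'E'
from h import *
# same-camera comparison: fork faces vs shank, in shaker-aligned local axes
a=np.deg2rad(1.83); R=np.array([[np.cos(a),np.sin(a)],[-np.sin(a),np.cos(a)]])
for n in('scene','side','wrist'):
    Q=cloud(load(n+'10')).reshape(-1,3); L=Q.copy(); L[:,:2]=(Q[:,:2]-[.6042,-.1210])@R.T
    f=L[(L[:,0]>-.006)&(L[:,0]<.034)&(abs(L[:,1])<.03)&(abs(L[:,2]-.159)<.004)]
    p=L[(L[:,0]>-.05)&(L[:,0]<-.012)&(abs(L[:,1])<.015)&(abs(L[:,2]-.14)<.014)]
    for k,q in(('forktop',f),('shank',p)): print(n,k,len(q), *(np.percentile(q,[1,50,99],axis=0).round(4).tolist() if len(q)>5 else []))
E
```

```text
[ 0.529  -0.121   0.3054] [-3.1396 -0.051   0.0059] [ 0.6 -0.2 -1.5] 0.19973212055940626
scene 157 x 0.0162 0.057 y@20,55 [-0.0026 -0.0012] z [-0.1646 -0.1684] ymm -0.0104 0.0064
side 85 x 0.0162 0.0572 y@20,55 [0.0033 0.0037] z [-0.1663 -0.1693] ymm -0.0024 0.0074
wrist 2794 x 0.016 0.0574 y@20,55 [0.0012 0.0021] z [-0.1618 -0.1653] ymm -0.0049 0.0079
scene forktop 234 [0.0009, -0.0184, 0.1551] [0.0175, -0.0005, 0.159] [0.0319, 0.0215, 0.1613]
scene shank 116 [-0.0496, -0.0049, 0.1318] [-0.0334, -0.0009, 0.139] [-0.0181, 0.0072, 0.1431]
side forktop 79 [-0.0019, -0.0172, 0.155] [0.0063, 0.0042, 0.1592] [0.0281, 0.0194, 0.1614]
side shank 65 [-0.049, -0.0007, 0.1303] [-0.034, 0.0053, 0.1378] [-0.0179, 0.0082, 0.1438]
wrist forktop 11267 [-0.0006, -0.028, 0.155] [0.0157, 0.0034, 0.1604] [0.0288, 0.0292, 0.1625]
wrist shank 2221 [-0.0497, -0.0031, 0.1364] [-0.033, 0.0027, 0.1418] [-0.0176, 0.0087, 0.1448]
```

```bash
cat > rel.py <<'E'
from h import *
a=np.deg2rad(1.83); R=np.array([[np.cos(a),np.sin(a)],[-np.sin(a),np.cos(a)]])
s=bot.read_state(); print(s['tool_pos'].round(4))
def ext(y,w):  # window of given width holding the most points -> centre
    c=np.arange(-.012,.012,.0002); n=[((y>k-w/2)&(y<k+w/2)).sum()-2*((abs(y-k)>w/2)&(abs(y-k)<w/2+.004)).sum() for k in c]; n=np.array(n); return c[n==n.max()].mean().round(4)
for n in('scene','side','wrist'):
    Q=cloud(shot(n,n+'r')).reshape(-1,3); L=Q.copy(); L[:,:2]=(Q[:,:2]-[.6042,-.1210])@R.T
    f=L[(abs(L[:,0]-.004)<.005)&(abs(L[:,1])<.035)&(abs(L[:,2]-.16)<.003)]
    p=L[(L[:,0]>-.048)&(L[:,0]<-.02)&(abs(L[:,1])<.02)&(abs(L[:,2]-.14)<.014)]
    print(n,'ear',len(f),np.percentile(f[:,1],[2,98]).round(4),ext(f[:,1],.036),'shank',len(p),np.percentile(p[:,1],[2,98]).round(4),ext(p[:,1],.012),'ztop',np.percentile(p[:,2],95).round(4),np.median(f[:,2]).round(4))
E
python3 rel.py
```

```text
[ 0.5289 -0.1209  0.3066]
scene ear 81 [-0.0175  0.0178] -0.0006 shank 98 [-0.0046  0.0057] 0.0007 ztop 0.1436 0.1593
side ear 28 [-0.0177  0.0191] 0.004 shank 56 [-0.0028  0.0081] 0.0025 ztop 0.143 0.1593
wrist ear 2863 [-0.0157  0.0189] 0.0016 shank 1916 [-0.0034  0.0081] 0.0022 ztop 0.145 0.1611
```

>>> drive_tool(
  claw=[0,0,0,0,0,0,0,0],
  slide=[
    [0,-0.002,0.005],
    [0.01,-0.002,0.005],
    [0.02,-0.002,0.005],
    [0.026,-0.001,0.005],
    [0.032,-0.001,0.005],
    [0.036,-0.001,0.005],
    [0.04,-0.001,0.005],
    [0.04,-0.001,0.005],
  ],
  yaw=[0,0,0,0,0,0,0,0],
)

```text
time: 15.3
tool_pos: [0.5494, -0.1224, 0.3095]
tcp_rot: [-3.14, -0.05, 0.004]
wrist_force: [-4.3, 1.5, 3.7]
width: 0.198
grip_force: 33.8
```

>>> drive_tool(
  claw=[0,0,0,0],
  slide=[
    [0.004,0.0,0],
    [0.008,0.0,0],
    [0.01,0.0,0],
    [0.01,0.0,0],
  ],
  yaw=[0,0,0,0],
)

```text
time: 15.63
tool_pos: [0.5549, -0.1221, 0.3099]
tcp_rot: [-3.14, -0.05, -0.001]
wrist_force: [-2.4, 3.8, 2.9]
width: 0.201
grip_force: 33.8
```

>>> drive_tool(
  claw=[0,0,0,0],
  slide=[
    [0.004,0.002,0],
    [0.008,0.002,0],
    [0.012,0.002,0],
    [0.012,0.002,0],
  ],
  yaw=[0,0,0,0],
)

```text
time: 15.97
tool_pos: [0.5613, -0.1216, 0.3099]
tcp_rot: [3.141, 0.05, 0.002]
wrist_force: [-1.4, 2.3, 2.2]
width: 0.196
grip_force: 33.7
```

>>> drive_tool(
  claw=[0,0,0,0,0],
  slide=[
    [0.004,0.002,-0.001],
    [0.008,0.002,-0.001],
    [0.012,0.003,-0.002],
    [0.016,0.003,-0.003],
    [0.016,0.003,-0.003],
  ],
  yaw=[0,0,0,0,0],
)

```text
time: 16.38
tool_pos: [0.5694, -0.1205, 0.3089]
tcp_rot: [3.14, 0.05, 0.002]
wrist_force: [-1.9, -0.1, 4.4]
width: 0.199
grip_force: 34.1
```

>>> drive_tool(
  claw=[0,0,0,0,0],
  slide=[
    [0.004,0,-0.001],
    [0.008,0,-0.002],
    [0.012,0.001,-0.003],
    [0.016,0.001,-0.004],
    [0.016,0.001,-0.004],
  ],
  yaw=[0,0,0,0,0],
)

```text
time: 16.8
tool_pos: [0.5774, -0.1201, 0.307]
tcp_rot: [3.14, 0.05, 0.003]
wrist_force: [-2.8, -0.4, 5.0]
width: 0.199
grip_force: 34.3
```

>>> drive_tool(
  claw=[0,0,0,0,0],
  slide=[
    [0.004,0,-0.001],
    [0.008,0,-0.002],
    [0.012,0.001,-0.003],
    [0.016,0.001,-0.003],
    [0.016,0.001,-0.003],
  ],
  yaw=[0,0,0,0,0],
)

```text
time: 17.22
tool_pos: [0.5853, -0.1197, 0.3058]
tcp_rot: [3.14, 0.05, 0.002]
wrist_force: [-2.5, 0.0, 6.8]
width: 0.2
grip_force: 34.6
```

>>> drive_tool(
  claw=[0,0,0,0,0],
  slide=[
    [0.003,0,0],
    [0.006,0,0],
    [0.008,0,0],
    [0.008,0,0],
    [0.008,0,0],
  ],
  yaw=[0,0,0,0,0],
)

```text
time: 17.63
tool_pos: [0.5886, -0.1197, 0.3057]
tcp_rot: [3.14, 0.05, -0.001]
wrist_force: [-5.7, -0.2, 9.7]
width: 0.199
grip_force: 34.9
```

>>> drive_tool(
  claw=[0,0,0,0,0],
  slide=[
    [0.002,0,0.001],
    [0.004,0,0.001],
    [0.005,0,0.001],
    [0.005,0,0.001],
    [0.005,0,0.001],
  ],
  yaw=[0,0,0,0,0],
)

```text
time: 18.05
tool_pos: [0.5896, -0.1197, 0.3056]
tcp_rot: [3.14, 0.05, -0.009]
wrist_force: [-12.5, 0.7, 10.7]
width: 0.198
grip_force: 35.3
```

>>> drive_tool(
  claw=[0,0,0,0,0],
  slide=[
    [0.002,0,0],
    [0.004,0,0],
    [0.005,0,0],
    [0.005,0,0],
    [0.005,0,0],
  ],
  yaw=[0,0,0,0,0],
)

```text
time: 18.47
tool_pos: [0.5907, -0.1198, 0.3054]
tcp_rot: [3.141, 0.05, -0.017]
wrist_force: [-17.3, -1.4, 15.2]
width: 0.203
grip_force: 35.9
```

```bash
python3 - <<'E'
from h import *
s=bot.read_state(); print(s['tool_pos'],s['wrist_force'])
a=np.deg2rad(1.83); R=np.array([[np.cos(a),np.sin(a)],[-np.sin(a),np.cos(a)]])
for n in('scene','wrist'):
    Q=cloud(shot(n,n+'11')).reshape(-1,3); L=Q.copy(); L[:,:2]=(Q[:,:2]-[.6042,-.1210])@R.T
    p=L[(L[:,0]>.031)&(L[:,0]<.06)&(abs(L[:,1])<.012)&(abs(L[:,2]-.14)<.012)]
    f=L[(L[:,0]>-.02)&(L[:,0]<.035)&(abs(L[:,1])<.008)&(L[:,2]>.135)&(L[:,2]<.165)]
    print(n,'tip',len(p),p.min(0).round(4) if len(p) else '',p.max(0).round(4) if len(p) else '')
    print([(int(x),round(float(np.median(f[(f[:,0]*1000).astype(int)==x][:,2])),4),int(((f[:,0]*1000).astype(int)==x).sum())) for x in range(-20,34,1) if ((f[:,0]*1000).astype(int)==x).any()])
E
```

```text
[ 0.59065772 -0.11979776  0.30535091] [-17.26569707  -1.39754687  15.21272258]
scene tip 92 [ 0.031  -0.0112  0.1306] [0.0461 0.0116 0.1516]
[(-17, 0.1466, 1), (-15, 0.1533, 2), (-14, 0.1489, 1), (-13, 0.1476, 1), (-12, 0.1477, 3), (-11, 0.1474, 2), (-9, 0.1477, 3), (-3, 0.1569, 2), (-2, 0.161, 1), (0, 0.1583, 1), (1, 0.1593, 4), (2, 0.1596, 3), (3, 0.1597, 4), (4, 0.1601, 3), (5, 0.159, 7), (6, 0.1589, 5), (7, 0.1577, 7), (8, 0.1553, 16), (9, 0.1548, 11), (10, 0.1535, 2), (11, 0.1525, 2), (12, 0.1536, 5), (13, 0.1533, 5), (14, 0.1538, 4), (15, 0.1538, 5), (16, 0.1538, 5), (17, 0.1536, 1), (21, 0.158, 2), (22, 0.1585, 2), (23, 0.1586, 3), (24, 0.1597, 5), (25, 0.1596, 4), (26, 0.1597, 3), (27, 0.1591, 5), (28, 0.1597, 5), (29, 0.154, 12), (30, 0.1521, 32), (31, 0.1492, 25), (32, 0.1442, 8), (33, 0.1435, 4)]
wrist tip 935 [ 0.031  -0.0042  0.1368] [0.0434 0.0076 0.1474]
[(-19, 0.1495, 82), (-18, 0.1493, 73), (-17, 0.1494, 82), (-16, 0.1493, 73), (-15, 0.1494, 72), (-14, 0.1496, 69), (-13, 0.1497, 87), (-12, 0.1493, 91), (-11, 0.1493, 81), (-10, 0.1495, 80), (-9, 0.1493, 80), (-8, 0.1494, 73), (-7, 0.1498, 27), (-6, 0.1584, 6), (-5, 0.156, 6), (-4, 0.1603, 31), (-3, 0.1616, 7), (-1, 0.1603, 6), (0, 0.1612, 183), (1, 0.1612, 105), (2, 0.1612, 98), (3, 0.1612, 111), (4, 0.1612, 98), (5, 0.1611, 106), (6, 0.1587, 264), (7, 0.1567, 338), (8, 0.1541, 3), (9, 0.155, 80), (10, 0.1551, 102), (11, 0.1552, 91), (12, 0.1552, 104), (13, 0.1551, 100), (14, 0.1552, 102), (15, 0.1552, 102), (16, 0.1552, 108), (17, 0.1552, 103), (18, 0.1553, 67), (20, 0.1606, 10), (21, 0.1611, 107), (22, 0.1611, 129), (23, 0.161, 110), (24, 0.1611, 131), (25, 0.161, 112), (26, 0.1612, 127), (27, 0.1611, 108), (28, 0.156, 323), (29, 0.1534, 468), (30, 0.145, 79), (31, 0.1451, 70), (32, 0.145, 76), (33, 0.1452, 75)]
```

>>> drive_tool(
  claw=[0,0,0,40,40,40,40,40],
  slide=[
    [0,0,0.002],
    [-0.002,0,0.004],
    [-0.003,0,0.004],
    [-0.003,0,0.004],
    [-0.003,0,0.004],
    [-0.003,0,0.004],
    [-0.003,0,0.004],
    [-0.003,0,0.004],
  ],
  yaw=[0,0,0,0,0,0,0,0],
)

```text
time: 19.23
tool_pos: [0.592, -0.1171, 0.3059]
tcp_rot: [-3.136, -0.049, 0.003]
wrist_force: [-1.1, 9.1, -0.7]
width: 0.468
grip_force: 3.6
```

>>> drive_tool(
  claw=[40,40,40,40,40,40],
  slide=[
    [0,0,0.03],
    [0,0,0.08],
    [-0.04,0,0.16],
    [-0.12,0,0.2],
    [-0.12,0,0.2],
    [-0.12,0,0.2],
  ],
  yaw=[0,0,0,0,0,0],
)

```text
time: 19.73
tool_pos: [0.5319, -0.1193, 0.4098]
tcp_rot: [3.14, 0.049, 0.009]
wrist_force: [-0.1, -0.2, 0.1]
width: 0.468
grip_force: 0.0
```

```bash
python3 - <<'E'
from h import *
s=bot.read_state(); print(s['tool_pos'],s['wrist_force'],s['width'])
a=np.deg2rad(1.83); R=np.array([[np.cos(a),np.sin(a)],[-np.sin(a),np.cos(a)]])
for n in('scene','side','wrist'):
    Q=cloud(shot(n,n+'12')).reshape(-1,3); L=Q.copy(); L[:,:2]=(Q[:,:2]-[.6042,-.1210])@R.T
    h=lambda x0,x1:L[(L[:,0]>x0)&(L[:,0]<x1)&(abs(L[:,1])<.008)&(L[:,2]>.142)&(L[:,2]<.165)]
    f=h(-.04,.06); g=[(int(x),round(float(np.median(f[np.floor(f[:,0]*1000)==x][:,2])),4)) for x in range(-40,60,1) if (np.floor(f[:,0]*1000)==x).sum()>0]
    b=L[(abs(L[:,0]-.015)<.02)&(L[:,1]>-.19)&(L[:,1]<-.05)&(abs(L[:,2]-.145)<.01)]
    print(n,g,'bar slope',np.polyfit(b[:,1],b[:,2],1).round(4))
E
```

```text
[ 0.5318535  -0.11927627  0.40982468] [-0.13636663 -0.15032279  0.07715048] 0.46812868233233046
scene [(-26, 0.1455), (-25, 0.1472), (-24, 0.1463), (-23, 0.1468), (-22, 0.1472), (-21, 0.147), (-20, 0.1483), (-19, 0.1486), (-18, 0.1482), (-17, 0.1483), (-16, 0.148), (-15, 0.1476), (-14, 0.1479), (-13, 0.1471), (-12, 0.1474), (-11, 0.1482), (-10, 0.1483), (-9, 0.1488), (-1, 0.1577), (1, 0.159), (2, 0.1601), (3, 0.1595), (4, 0.1598), (5, 0.1586), (6, 0.1594), (7, 0.1574), (8, 0.1555), (9, 0.1561), (10, 0.1569), (11, 0.1532), (12, 0.1543), (13, 0.1545), (14, 0.1535), (15, 0.1536), (16, 0.1535), (17, 0.1548), (22, 0.1595), (23, 0.1596), (24, 0.1586), (25, 0.1604), (26, 0.1592), (27, 0.1601), (28, 0.1601), (29, 0.1541), (30, 0.153), (31, 0.1516), (32, 0.1486), (33, 0.1442), (34, 0.1441), (35, 0.1427), (36, 0.143), (37, 0.1442), (38, 0.1437), (39, 0.143), (40, 0.1441), (41, 0.1435), (42, 0.1432), (43, 0.1423), (44, 0.1435)] bar slope [0.0009 0.1447]
side [(-29, 0.1476), (-28, 0.1454), (-27, 0.1441), (-25, 0.1475), (-24, 0.1466), (-23, 0.1476), (-22, 0.1478), (-21, 0.1484), (-20, 0.145), (-1
[... 847 characters left out ...]
3), (-7, 0.149), (-6, 0.1493), (-5, 0.1491), (-4, 0.149), (-3, 0.1489), (-2, 0.1488), (-1, 0.1611), (0, 0.1613), (1, 0.1611), (2, 0.1612), (3, 0.1615), (4, 0.1612), (5, 0.1613), (6, 0.1612), (7, 0.1458), (8, 0.1452), (9, 0.1552), (10, 0.1554), (11, 0.1553), (12, 0.1555), (13, 0.1555), (14, 0.1553), (15, 0.1553), (16, 0.1554), (17, 0.1555), (18, 0.1548), (19, 0.1458), (20, 0.1503), (21, 0.1611), (22, 0.1611), (23, 0.1612), (24, 0.1612), (25, 0.1613), (26, 0.1611), (27, 0.1612), (28, 0.1613), (30, 0.146), (31, 0.1457), (32, 0.1456), (33, 0.1458), (34, 0.1451), (35, 0.146), (36, 0.1458), (37, 0.1456), (38, 0.146), (39, 0.1451), (40, 0.1449), (41, 0.1445), (42, 0.1437)] bar slope [0.0016 0.1463]
```

>>> drive_tool(
  claw=[0,0,0,0,0,0,0,0],
  slide=[
    [0.08,-0.07,0],
    [0.178,-0.153,0],
    [0.178,-0.153,0],
    [0.178,-0.153,0],
    [0.178,-0.153,-0.06],
    [0.178,-0.153,-0.12],
    [0.178,-0.153,-0.16],
    [0.178,-0.153,-0.17],
  ],
  yaw=[0,0,0,0,0,0,0,0],
)

```text
time: 20.55
tool_pos: [0.6209, -0.1952, 0.3183]
tcp_rot: [-3.139, -0.05, 0.009]
wrist_force: [-5.5, 1.6, 12.5]
width: 0.001
grip_force: 5.8
```

>>> drive_tool(
  claw=[0,0,0,0,0,0,0],
  slide=[
    [0,0,-0.004],
    [0,0,-0.008],
    [0,0,-0.012],
    [0,0,-0.016],
    [0,0,-0.02],
    [0,0,-0.02],
    [0,0,-0.02],
  ],
  yaw=[0,0,0,0,0,0,0],
)

```text
time: 21.13
tool_pos: [0.6207, -0.195, 0.318]
tcp_rot: [-3.14, -0.051, 0.005]
wrist_force: [-18.4, 5.5, 33.6]
width: 0.002
grip_force: 17.0
```

>>> drive_tool(
  claw=[0,0,0,0,0,0],
  slide=[
    [0,0,0.02],
    [0,0,0.06],
    [0,0,0.14],
    [-0.08,0,0.24],
    [-0.08,0,0.24],
    [-0.08,0,0.24],
  ],
  yaw=[0,0,0,0,0,0],
)

```text
time: 21.63
tool_pos: [0.5811, -0.1958, 0.4371]
tcp_rot: [3.138, 0.05, 0.009]
wrist_force: [0.6, 0.6, 1.2]
width: -0.001
grip_force: 0.0
```

```bash
python3 - <<'E'
from h import *
s=bot.read_state(); print(s['tool_pos'],s['wrist_force'])
a=np.deg2rad(1.83); R=np.array([[np.cos(a),np.sin(a)],[-np.sin(a),np.cos(a)]])
for n in('scene','wrist'):
    Q=cloud(shot(n,n+'13')).reshape(-1,3); L=Q.copy(); L[:,:2]=(Q[:,:2]-[.6042,-.1210])@R.T
    md=lambda x0,x1,y0=-.007,y1=.007:np.median(L[(L[:,0]>x0)&(L[:,0]<x1)&(L[:,1]>y0)&(L[:,1]<y1)&(abs(L[:,2]-.152)<.012)][:,2]).round(4)
    k=L[(L[:,0]>-.035)&(L[:,0]<-.001)&(abs(L[:,1])<.007)&(abs(L[:,2]-.149)<.003)]
    print(n,'ear',md(.001,.006),'tongue',md(.012,.017),'plate',md(0,.03,-.15,-.06),'knob x',k[:,0].min().round(4),k[:,0].max().round(4))
print(bot.finish_job())
E
```

```text
[ 0.58112509 -0.19582774  0.43710011] [0.61646288 0.56435123 1.16684159]
scene ear 0.1597 tongue 0.1538 plate 0.1445 knob x -0.0249 -0.0097
wrist ear 0.1614 tongue 0.1553 plate 0.1462 knob x -0.0273 -0.0039
the job is handed in; nothing more can be done
None
```

The bar is down on its stop and the lock pin is pushed home through fork and tongue with its knob against the fork. The pin is released, the arm is clear, and the job was handed in at about 22 s.

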